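Seat a bracket in its checking bed and hold the gauge arm at the mark

ROBOT

A 6-joint arm with a two-finger parallel gripper is mounted at the origin on a cart in front of the work surface, level with it; the furniture and walls round the work are solid. World frame = base frame: x ahead of the robot, y to its left, z up, the work surface at z = 0. Lengths are in m, angles in rad, forces in N, time in s.
With the tool pointing down it reaches from about 0.25 to 0.775 m from the base axis. Payload 4 kg.
Tool frame: the origin (TCP) lies at the very end of the fingers, on their centre line; the grasp point (between the pads) lies robot.hold_point_z behind it (robot.hold_point_z is the distance from the TCP to the grasp point, in m); z points along the fingers, y is the line along which they close (so a half turn about z gives the same grasp; the last joint's range is limited). The gripper opens to 94 mm and grips with 3 to 60 N. Pads are 16 mm wide; open, the fingers measure 119 mm over their backs; the gripper's body (75 mm by 177 mm) begins 78 mm behind the grasp point.
Start: joints at [1.077, 0.087, 1.371, -0, 1.684, -0.103], TCP at [0.21, 0.509, 0.206] pointing down, gripper open.
Joint ranges: [-3.1, 3.1], [-0.76, 2.03], [0.27, 2.55], [-1.08, 4.22], [0.17, 2.65], [-2.57, 2.57]. Speed limits (rad/s): [2.79, 2.79, 3.14, 3.14, 3.14, 3.14].

INTERFACE

Orientations are given as a rotation vector (axis times angle).
In Python, from cell import robot, vision gives the robot as it stands.
- The arm moves only by the tool step_arm, never from a script. Its argument "deltas" is one flat list of numbers, 5 for each row, row after row: the gripper command: -1 is shut, 1 is fully open, values between are in proportion, then the shift along the world's x, y, z in m, then the turn about the world's z in units of 5 degrees (1.0 is 5 degrees). A call has 1 to 8 rows; each row shifts and turns the commanded pose from where the row before left it; what a row does not reach is not made up. A row lasts 1/12 s, in which the tool goes at most 41.7 mm and 7.16 degrees, less where a joint would pass 70% of its speed; a pose out of reach is approached as far as the arm can. A call with a gripper value outside its range is refused whole. The fingers move at their own pace and stop on an object; the grip force is fixed at half the most. Time passes only in rows, so rows that do not move let the fingers close. It gives the time, the measured TCP pose, the force, the opening and the grip force at its end, in the units of the state.
- robot.observe(): the state, without advancing time (a new reading comes with each control period).
- vision.snapshot(name): name is "side" or "top" or "wrist"; returns a dict with "pixels" (420x560x3 uint8, red, green, blue), "depth" (420x560 float32, m along the optical axis (not along the pixel's ray), 0 where there is no reading), "vfov" (degrees; the focal length in pixels is half the picture's height over the tangent of half this angle, whatever the lens; pixels are square), "cx", "cy" (the principal point, pixels), "rvec" (rotation vector, rad) and "tvec" (3), from world to camera coordinates, as OpenCV has them; the wrist camera has in their place "tool_from_camera" (4x4, takes a point from camera to tool coordinates, whose origin is the TCP and whose axes are the flange's). Camera axes: x right, y down, z forward; pixel columns grow to the right and rows downward; lengths in m; the calibration is good to about 2 mm. A picture is of the moment at which its call begins: read the wrist's pose just before it.
- robot.sign_off(): hands the job in; it is judged then, once.
The state is a dict: "time_s": time; "qpos": joint angles; "qvel": joint speeds; "joint_torque": joint torques, N m; "tool_pos": TCP position; "orientation": TCP orientation; "ft_force": force on the tool from outside, world axes, zero at the start; "ft_torque": the same for the moment, N m; "opening": opening from 0.0 (shut) to 1.0 (fully open); "grip_force": force on a finger pad.
Only numpy, scipy, OpenCV 4.12 (cv2) and the standard library are available. Lean on these libraries where they do the work, as an engineer would, in place of code of your own. Each camera call takes 0.05 s, during which the arm holds its last target. There are 200 camera calls.

TASK

Lay the loose steel bracket flat in the T-shaped bed of the checking fixture, wide end towards the wide end of the bed, and let go of it. Then press the lock button so that the gauge arm springs free, take the arm by its upright knob and draw it out until its pointer lines up with the marker on the scale. Finish while still gripping the knob and holding the arm there: it springs back if let go. Do not shift the marker or disturb the tape roll, the spool and the circuit board.

Things in the scene. Friction and masses are not known exactly. Their poses are not given: they have to be found in the camera images.
- bracket_grip (a point): Loose flat steel bracket, T-shaped, 90 mm long, plate 4 mm thick, 0.12 kg: stem 24 mm wide, wide end 44 mm across and 24 mm long. On its middle stands a lug 26 mm along, 12 mm across, up to 34 mm above the underside. This point: lug centre, 19 mm above the underside, midway along the 90 mm. x points to the wide end, z up. Grip the lug across its 12 mm (y).
- bracket_head (a point): Point above the middle of the bracket's wide end: 33 mm along the bracket's x from bracket_grip, the same height; same axes.
- bed (a point): Bed of the fixture: T-shaped recess in black walls 8 mm high, 3 mm wider than the bracket all round, on a 10 mm grey base plate (330 x 136 mm, fixed to the bench; place and direction vary). This point: centre of its floor, where the middle of the bracket's underside belongs (bracket_grip then 19 mm above). x points to the bed's wide end, also the way the gauge arm extends; z up.
- button_top (a point): Centre of the top of the lock button: round, steel, 24 mm diameter, 66 mm above the bench, 11 mm proud of a collar on the steel housing (130 x 40 mm, 52 mm high) from which the gauge arm slides. Pressed straight down. Same axes as the bed.
- lock_button (a joint): Travel of the lock button, m: 0 up, 0.007 fully down; spring force 1.5 N at the start of the travel, 5 N at the end; it springs back up. The arm comes free once the button is pressed at least 5 mm and held for 0.3 s.
- extension (a joint): Extension of the gauge arm, m: 0 home (locked, does not move), 0.115 fully out. Unlocked, its spring (50 N/m) pushes it out to about 0.02 at once, where it stays with the button up; drawn further it is pulled back, with up to 4 N. The pointer is at the marker when this equals joint marker_rider.
- gauge_arm: The gauge arm: steel bar with a black carriage (24 x 26 mm) at its end, on which stands an upright dark rubber knob, a cylinder 20 mm in diameter and 40 mm high (56 to 96 mm above the bench). Moves along the bed's x; its origin lies 12 mm ahead of and 35 mm to the left of the knob's axis, at bench height. Just below it (top 55 mm above the bench) a thin steel feeler reaches 75 mm sideways over the bed, 5 mm clear of the lug of a seated bracket.
- knob_grip (a point): Centre of the knob, half-way up, 76 mm above the bench; the place to grip it.
- pointer_tip (a point): Tip of the small steel pointer that the arm's carriage holds out over the scale, 24 mm above the bench; it moves with the arm. Same axes as the bed.
- marker (a point): White index line on the small black rider (10 x 22 x 7 mm) on the scale strip, at the end of the line next to the arm, 20 mm above the bench. Same axes as the bed: the pointer lines up when pointer_tip and marker have the same x along the bed's x axis. It must not be shifted.
- marker_rider (a joint): Setting of the marker along the scale, m, between 0.045 and 0.095 at the start.
- tape_black: Bystander: roll of black tape, 66 mm diameter, 19 mm high; origin under its centre.
- wick_spool: Bystander: small flat yellow spool, 42 mm diameter, 10 mm high; origin under its centre.
- board_green: Bystander: green circuit board 52 x 74 x 13 mm; origin under its centre. Beyond it, to the right of the fixture (y below 0.06 m, x 0.42 to 0.64 m), the head of a magnifier lamp hangs 0.19 to 0.26 m above the bench, and its arm (up to 0.31 m) runs off to the right: swing the robot over or round it.
Mind the look-alikes: they are no part of the job. Several things look just like the part that bears bracket_grip: the one meant starts nearest to the robot's base.

How it is judged:
By the outcome, as a careful person would: the job done as asked, in the order asked, and still so for the second after the job is handed in, while the arm keeps its last pose, push and grip.
It also fails if it takes over 64 s, if anything falls off the work surface, if the arm or the gripper's body presses on something with over 40 N, if the wrist force passes 120 N, or if a joint passes its speed limit or range.

## Working session

There is one attempt and no reset: what is moved stays moved. The work goes in short steps, Python scripts to look and compute and a tool call to move; the robot and the scene stay as the last step left them, time stands still between calls to the robot, and variables do not carry over. Pictures are saved under pics/ and viewed, at most 10 in all, crops included, and the job is handed in when it is done.

Besides the shell and the picture viewer there is one more tool, called after ">>>" as a command line: name --argument value ..., lists and objects as JSON in quotes. step_arm: Moves the arm, as the interface text tells. Its arguments: {"type":"object","properties":{"deltas":{"type":"array"}},"required":["deltas"]}

```bash
mkdir -p pics
cat > h.py <<'E'
import numpy as np, cv2
from cell import robot, vision
def snap(n):
    st=robot.observe(); s=vision.snapshot(n)
    h,w=s['depth'].shape; f=h/2/np.tan(np.radians(s['vfov'])/2)
    if 'rvec' in s:
        R=cv2.Rodrigues(np.array(s['rvec'],float))[0]; t=np.array(s['tvec'],float).ravel()
        Rw=R.T; tw=-R.T@t
    else:
        T=np.array(s['tool_from_camera']); Rt=cv2.Rodrigues(np.array(st['orientation'],float))[0]
        Rw=Rt@T[:3,:3]; tw=Rt@T[:3,3]+np.array(st['tool_pos'])
    s.update(f=f,Rw=Rw,tw=tw); return s
def px(s,u,v,z=None):
    r=s['Rw']@np.array([(u-s['cx'])/s['f'],(v-s['cy'])/s['f'],1.])
    if z is None: return s['tw']+r*s['depth'][int(round(v)),int(round(u))]
    return s['tw']+r*(z-s['tw'][2])/r[2]
def cloud(s):
    h,w=s['depth'].shape; v,u=np.mgrid[:h,:w]
    c=np.dstack([(u-s['cx'])/s['f'],(v-s['cy'])/s['f'],np.ones((h,w))])*s['depth'][...,None]
    return c@s['Rw'].T+s['tw']
def save(s,name,crop=None,k=1):
    im=s['pixels'][...,::-1]
    if crop: a,b,c,d=crop; im=im[b:d,a:c]
    cv2.imwrite('pics/'+name,cv2.resize(im,None,fx=k,fy=k,interpolation=cv2.INTER_CUBIC))
E
python3 - <<'E'
from h import *
print(robot.observe()['tool_pos'],robot.hold_point_z)
import pickle
for n in('top','side'):
    s=snap(n); save(s,n+'0.png'); pickle.dump(s,open(n+'0.pkl','wb')); print(n,s['tw'],s['Rw'][:,2],s['f'])
E
```

```text
[0.20924294 0.50804201 0.20430965] 0.0188
top [0.38002664 0.24580984 1.21154827] [ 0.09378251 -0.01101326 -0.99553179] 475.01405001204733
side [-0.00910525  1.05322043  0.90932196] [ 0.39180447 -0.65952324 -0.64149696] 545.6916361866595
```

View pics/top0.png

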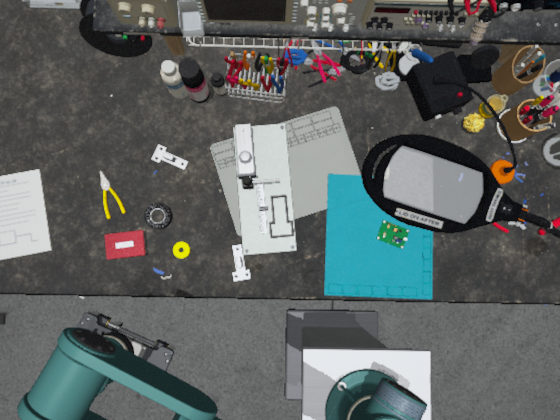

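View pics/side0.png

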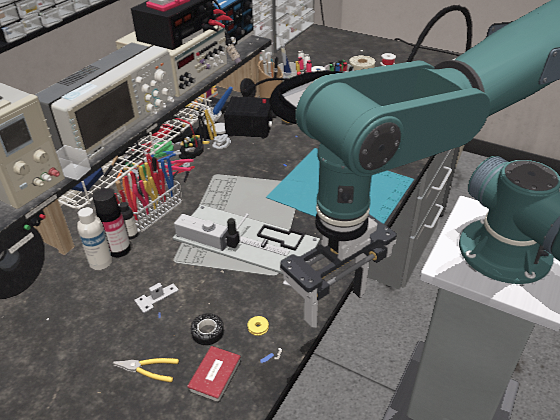

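The top view shows two brackets, at (239,262) and (170,157), and the fixture at about (265,190). The base is near (375,400), so the bracket at (239,262) is the nearer one. I'll confirm that in an enlarged crop.

Run:
```python
from h import *
import pickle
s=pickle.load(open('top0.pkl','rb')); save(s,'topcrop.png',(145,115,310,295),3.3)
for n,u,v in(('near',239,262),('far',170,157)): p=px(s,u,v,.004);print(n,p,np.hypot(*p[:2]))
```

```text
near [0.35973768 0.32544982 0.004     ] 0.48510698072196673
far [0.6248076  0.51002658 0.004     ] 0.8065430209145897
```

View pics/topcrop.png

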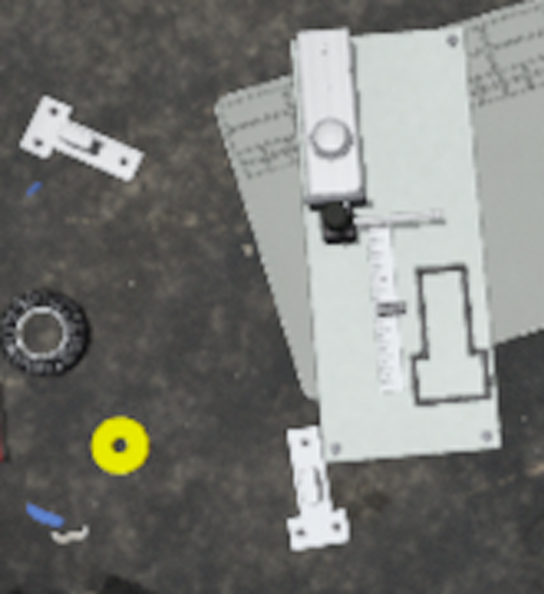

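The crop confirms it. The near bracket runs from stem end (303,430) to wide end (318,547), and its wide end points towards the robot. The T bed runs from (440,267) to its wide end at (452,400). The rider line is at about (391,310), the button at (331,140) and the knob at (337,215).

Run:
```python
from h import *
import pickle
s=pickle.load(open('top0.pkl','rb'))
P=lambda u,v,z: px(s,145+u/3.3,115+v/3.3,z)
for n,u,v,z in(('stem',303,430,.004),('head',318,547,.004),('bedstem',440,267,.018),('bedhead',452,400,.018),('button',331,140,.066),('knob',335,210,.096),('line',400,309,.02),('pl_tl',297,42,.01),('pl_bl',320,462,.01),('pl_br',500,447,.01)): print(n,P(u,v,z).round(4), px(s,145+u/3.3,115+v/3.3).round(4))
st=robot.observe(); print(cv2.Rodrigues(np.array(st['orientation'],float))[0].round(3), st['opening'])
```

```text
stem [0.4017 0.3321 0.004 ] [0.4017 0.3321 0.0035]
head [0.313  0.3182 0.004 ] [ 0.3127  0.3185 -0.0011]
bedstem [0.5281 0.2296 0.018 ] [0.5281 0.2296 0.0182]
bedhead [0.4264 0.2185 0.018 ] [0.4263 0.2185 0.0206]
button [0.6153 0.3128 0.066 ] [0.6159 0.313  0.0631]
knob [0.5581 0.3069 0.096 ] [0.5576 0.3067 0.0995]
line [0.495  0.2595 0.02  ] [0.4951 0.2595 0.0182]
pl_tl [0.7039 0.3446 0.01  ] [0.6928 0.3412 0.0514]
pl_bl [0.3775 0.3181 0.01  ] [0.3775 0.3185 0.0036]
pl_br [0.3916 0.1809 0.01  ] [0.3916 0.1805 0.0025]
[[-0.925  0.381 -0.001]
 [ 0.381  0.925 -0.002]
 [ 0.    -0.002 -1.   ]] 1.0015683107632232
```

>>> step_arm --deltas '[-0.1,0.021,-0.026,0,0.89,-0.1,0.021,-0.026,0,0.89,-0.1,0.021,-0.026,0,0.89,-0.1,0.021,-0.026,0,0.89,-0.1,0.021,-0.026,0,0.89,-0.1,0.021,-0.026,0,0.89,-0.1,0.022,-0.027,-0.02,0.92,-0.1,0,0,-0.02,0]'

```text
time_s: 0.77
tool_pos: [0.3615, 0.3218, 0.1661]
orientation: [-0.238, 3.128, -0.002]
ft_force: [-0.2, 0.2, -0.9]
opening: 0.474
grip_force: 0.0
```

Run:
```python
from h import *
import pickle
s=snap('wrist'); pickle.dump(s,open('w1.pkl','wb')); save(s,'w1.png')
st=robot.observe(); print(st['tool_pos'],cv2.Rodrigues(np.array(st['orientation'],float))[0].round(3),st['opening'])
```

```text
[0.35738692 0.32192494 0.16032212] [[-0.989 -0.15  -0.006]
 [-0.15   0.989 -0.005]
 [ 0.006 -0.004 -1.   ]] 0.45915168408508056
```

View pics/w1.png

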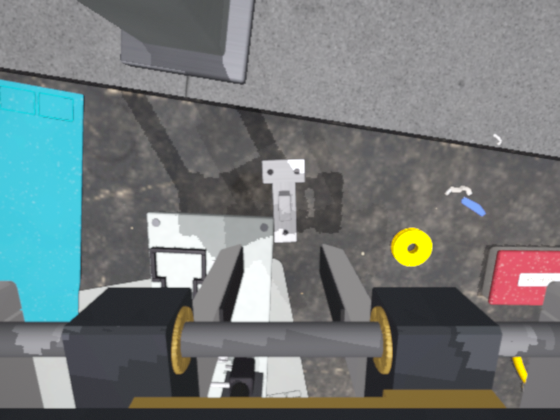

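The wrist view shows the bracket with its wide end at (284,171), the lug at (285,206) and the stem end at (285,238). I'll measure it by depth.

Run:
```python
from h import *
import pickle
s=pickle.load(open('w1.pkl','rb')); c=cloud(s)
sub=c[150:245,255:312].reshape(-1,3)
l=sub[(sub[:,2]>.026)&(sub[:,2]<.045)]; r=cv2.minAreaRect((l[:,:2]*1e3).astype(np.float32)); print('lug',len(l),r,np.median(l[:,2]))
# bright plate mask
g=s['pixels'].min(2); m=np.zeros_like(g); m[150:250,255:312]=(g[150:250,255:312]>140)
m[205:,:272]=0
p=np.array([px(s,u,v,.004) for v,u in zip(*np.nonzero(m))]); r=cv2.minAreaRect((p[:,:2]*1e3).astype(np.float32)); print('plate',len(p),r)
for u,v in((284,160),(286,242),(264,182),(304,181)): print(px(s,u,v,.004).round(4),px(s,u,v).round(4))
```

```text
lug 326 ((361.14166259765625, 323.34881591796875), (25.387378692626953, 11.923623085021973), 8.951740264892578) 0.03330487106307142
plate 2264 ((365.3863830566406, 323.63623046875), (98.89156341552734, 44.142642974853516), 9.677865982055664)
[0.3174 0.3168 0.004 ] [0.3174 0.3168 0.0042]
[0.4059 0.3327 0.004 ] [ 0.4079  0.3331 -0.0018]
[0.3433 0.2994 0.004 ] [0.3433 0.2994 0.004 ]
[0.3359 0.341  0.004 ] [0.3361 0.3411 0.0023]
```

>>> step_arm --deltas '[-0.1,0.004,0.001,-0.03,0,-0.1,0,0,-0.035,0,-0.1,0,0,-0.035,0,-0.1,0,0,-0.025,0,-0.1,0,0,0,0,-0.1,0,0,0,0]'

```text
time_s: 1.32
tool_pos: [0.3601, 0.3262, 0.0395]
orientation: [0.245, -3.128, 0.003]
ft_force: [0.0, 0.7, 0.6]
opening: 0.448
grip_force: 0.0
```

Run:
```python
from h import *
st=robot.observe(); print(st['tool_pos'],cv2.Rodrigues(np.array(st['orientation'],float))[0].round(4),st['opening'],st['qvel'])
```

```text
[0.3601094  0.32624429 0.03946777] [[-0.9878 -0.1555 -0.0034]
 [-0.1555  0.9878 -0.0021]
 [ 0.0037 -0.0015 -1.    ]] 0.44791935754651413 [-0.00254685 -0.03670888 -0.06917064  0.00041089 -0.00351743 -0.00218903]
```

>>> step_arm --deltas '[-0.1,0.001,-0.003,0,0,-0.1,0,0,-0.015,0,-0.1,0,0,-0.014,0,-0.1,0,0,0,0,-0.1,0,0,0,0]'

```text
time_s: 1.73
tool_pos: [0.3634, 0.3242, 0.0133]
orientation: [-0.244, 3.13, 0.002]
ft_force: [1.4, 0.5, 0.5]
opening: 0.449
grip_force: 0.0
```

>>> step_arm --deltas '[-0.1,-0.001,0,-0.004,0,-0.1,0,0,0,0,-1,0,0,0,0,-1,0,0,0,0,-1,0,0,0,0,-1,0,0,0,0,-1,0,0,0,0,-1,0,0,0,0]'

```text
time_s: 2.4
tool_pos: [0.3617, 0.3245, 0.0077]
orientation: [-0.244, 3.131, 0.004]
ft_force: [0.4, 2.0, -0.5]
opening: 0.125
grip_force: 29.9
```

>>> step_arm --deltas '[-1,0,0,0,0,-1,0,0,0,0,-1,0,0,0,0]'

```text
time_s: 2.65
tool_pos: [0.3617, 0.3245, 0.0078]
orientation: [-0.244, 3.131, 0.003]
ft_force: [0.5, 4.5, -0.4]
opening: 0.125
grip_force: 29.9
```

>>> step_arm --deltas '[-1,0,0,0.015,0,-1,0,0,0.03,0,-1,0,0,0.03,0,-1,0.02,0,0.03,-0.1,-1,0.03,0,0.025,-0.2,-1,0.03,-0.005,0.02,-0.2,-1,0.02,0,0,-0.1,-1,0,0,0,0]'

```text
time_s: 3.32
tool_pos: [0.4654, 0.317, 0.1583]
orientation: [-0.156, 3.134, -0.003]
ft_force: [-0.3, -0.4, -1.8]
opening: 0.127
grip_force: 29.9
```

>>> step_arm --deltas '[-1,0,0,0,0,-1,0,0,0,0,-1,0,0,0,0]'

```text
time_s: 3.57
tool_pos: [0.4599, 0.318, 0.1561]
orientation: [0.163, -3.134, 0.003]
ft_force: [-1.0, 0.4, -1.4]
opening: 0.124
grip_force: 29.9
```

Run:
```python
from h import *
import pickle
s=snap('wrist'); pickle.dump(s,open('w2.pkl','wb')); save(s,'w2.png')
st=robot.observe(); print(st['tool_pos'],cv2.Rodrigues(np.array(st['orientation'],float))[0].round(3),st['opening'])
```

```text
[0.46001766 0.31822705 0.1564466 ] [[-0.995 -0.104 -0.002]
 [-0.104  0.995 -0.001]
 [ 0.002 -0.001 -1.   ]] 0.1272968216862976
```

View pics/w2.png

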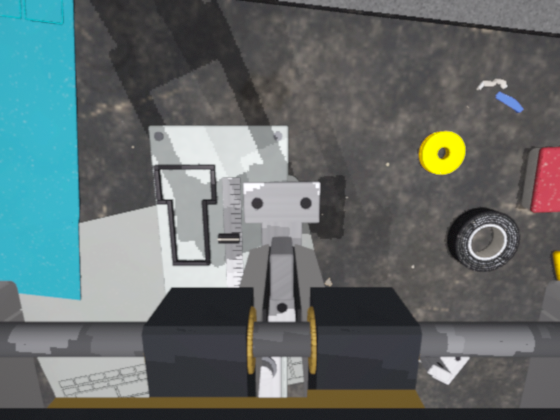

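The wrist view shows the bed's wide end at top, (155–216,165), and its narrow end at (190,263). The held bracket's head is at (281,203), with the wide end leading. The rider line is at (228,238).

Run:
```python
from h import *
import pickle
s=pickle.load(open('w2.pkl','rb')); c=cloud(s)
g=s['pixels'].max(2); m=np.zeros_like(g); m[158:270,148:222]=(g[158:270,148:222]<60)
n,lab,stt,_=cv2.connectedComponentsWithStats(m); i=1+stt[1:,4].argmax(); print(stt[i])
p=np.array([px(s,u,v,.018) for v,u in zip(*np.nonzero(lab==i))]); r=cv2.minAreaRect((p[:,:2]*1e3).astype(np.float32)); print('bed',r)
# head wall and stem wall midpoints
th=np.radians(r[2] if r[2]<45 else r[2]-90); a=np.array([-np.cos(th),-np.sin(th)]); b=np.array([-a[1],a[0]])
q=(p[:,:2]-np.array(r[0])/1e3); X=q@a; Y=q@b
print('head Y',Y[X>.03].min(),Y[X>.03].max(),'stem Y',Y[X<-.01].min(),Y[X<-.01].max(),'a',a)
# held bracket plate: top surface depth
sub=c[180:232,235:325].reshape(-1,3); z=np.median(c[190:215,265:295,2]); print('plate z',z)
k=sub[abs(sub[:,2]-z)<.004]; r2=cv2.minAreaRect((k[:,:2]*1e3).astype(np.float32)); print('head',r2)
h=k[k[:,:2]@a>np.max(k[:,:2]@a)-.02]; print('head end', np.percentile(h[:,:2]@a,99.5), 'tcp along a', np.array([.46002,.31823])@a, 'Ymid',(np.percentile(h[:,:2]@b,.5)+np.percentile(h[:,:2]@b,99.5))/2,'tcp b',np.array([.46002,.31823])@b)
# bracket head z slope
print(px(s,255,186),px(s,310,186),px(s,255,218),px(s,310,218))
for n,u,v,z in(('line',220,238,.02),('line2',239,238,.02)): print(n,px(s,u,v,z),px(s,u,v))
```

```text
[176 185  40  79 329]
bed ((486.0898742675781, 232.03167724609375), (34.592430114746094, 85.86767578125), 87.46549987792969)
head Y -0.016803896777111135 -0.014257767910412557 stem Y -0.01729622640674149 0.017296199590933564 a [-0.99902178  0.04422095]
plate z 0.15200660669302934
head ((429.699951171875, 314.0531005859375), (29.435344696044922, 43.94062805175781), 6.243266582489014)
head end -0.398569429419215 tcp along a -0.44549756517072603 Ymid -0.3319771436919921 tcp b -0.3382612196616022
[0.41889348 0.29799061 0.1525118 ] [0.41577982 0.32913124 0.15176186] [0.43779132 0.29950577 0.15179457] [0.4344456  0.33146068 0.15188504]
line [0.49748503 0.2578953  0.02      ] [0.49759796 0.2578406  0.01967156]
line2 [0.49547567 0.27719476 0.02      ] [0.4967823  0.27678708 0.01612822]
```

Run:
```python
from h import *
import pickle
s=pickle.load(open('w2.pkl','rb')); c=cloud(s)
for t in (70,85,100):
    g=s['pixels'].max(2); m=np.zeros_like(g); m[158:270,151:219]=(g[158:270,151:219]<t)
    m=cv2.morphologyEx(m,cv2.MORPH_CLOSE,np.ones((3,3),np.uint8))
    n,lab,stt,_=cv2.connectedComponentsWithStats(m); i=1+stt[1:,4].argmax()
    p=np.array([px(s,u,v,.018) for v,u in zip(*np.nonzero(lab==i))]); r=cv2.minAreaRect((p[:,:2]*1e3).astype(np.float32)); print(t,stt[i],r)
    th=np.radians(6); a=np.array([-np.cos(th),-np.sin(th)]); b=np.array([-a[1],a[0]])
    X=p[:,:2]@a; Y=p[:,:2]@b; e=X.max()
    st=Y[X<e-.05]; hd=Y[X>e-.025]; print('X',X.min(),e,'head',hd.min(),hd.max(),'stem',st.min(),st.max(), 'ctr',a*(X.min()+e)/2+b*(hd.min()+hd.max())/2,a*(X.min()+e)/2+b*(st.min()+st.max())/2)
    for lo,hi in((.01,.03),(.05,.07),(.08,.1)):
        w=Y[(X<e-lo)&(X>e-hi)]; print(lo,(w.min()+w.max())/2,w.max()-w.min())
```

```text
70 [157 165  60 100 676] ((478.6339416503906, 223.27259826660156), (100.91738891601562, 57.809669494628906), 2.4293980598449707)
X -0.5509709248166735 -0.44791022810365 head -0.20194073882829627 -0.1459659309278867 stem -0.19212694798101584 -0.154590293301398 ctr [0.47852151 0.22520616] [0.47858368 0.2246147 ]
0.01 -0.17414040715375673 0.055600663349079094
0.05 -0.1741452899969431 0.035963315968145504
0.08 -0.17338898914359646 0.03741147138775269
85 [155 165  62 100 973] ((478.6576232910156, 224.0828399658203), (103.02368927001953, 58.71213912963867), 5.914787769317627)
X -0.5509709248166735 -0.4479087799974333 head -0.2020432391541642 -0.14401393421577988 stem -0.19235481686787875 -0.1536028225512146 ctr [0.47861746 0.2242864 ] [0.47862266 0.2242369 ]
0.01 -0.17400304691893204 0.056080384470464345
0.05 -0.17315294869502312 0.03840373634571126
0.08 -0.1729804436536455 0.03872281357061916
100 [ 151  165   66  100 1567] ((479.0021667480469, 220.76104736328125), (103.02442169189453, 65.7914047241211), 5.914669513702393)
X -0.5509709248166735 -0.4478986427130038 head -0.20209437262450639 -0.138129611336144 stem -0.19307697123840373 -0.15329890384670905 ctr [0.47891728 0.22138525] [0.47859576 0.22444435]
0.01 -0.17002012657732046 0.0647901422754926
0.05 -0.1731879375425564 0.03977806739169468
0.08 -0.17317446492079194 0.03966972330897467
```

>>> step_arm --deltas '[-1,0.004,-0.02,0,0,-1,0.005,-0.025,0,0,-1,0.005,-0.025,-0.01,0,-1,0.005,-0.023,-0.03,0,-1,0,0,-0.03,0,-1,0,0,-0.03,0,-1,0,0,-0.01,0,-1,0,0,0,0]'

```text
time_s: 4.28
tool_pos: [0.477, 0.2247, 0.0439]
orientation: [0.162, -3.129, 0.004]
ft_force: [0.1, -0.3, -1.0]
opening: 0.124
grip_force: 29.9
```

>>> step_arm --deltas '[-1,0,0,0,0,-1,0,0,0,0,-1,0,0,0,0]'

```text
time_s: 4.53
tool_pos: [0.4821, 0.2265, 0.0501]
orientation: [-0.163, 3.133, 0.002]
ft_force: [-0.0, -0.4, -1.3]
opening: 0.123
grip_force: 29.9
```

Run:
```python
from h import *
import pickle
s=snap('wrist'); pickle.dump(s,open('w3.pkl','wb')); save(s,'w3.png',(180,100,390,300),3)
st=robot.observe(); print(st['tool_pos'],cv2.Rodrigues(np.array(st['orientation'],float))[0].round(3),st['qvel'])
```

```text
[0.4819644  0.22640561 0.04987607] [[-0.995 -0.104  0.004]
 [-0.104  0.995  0.001]
 [-0.004  0.001 -1.   ]] [-0.00228072  0.00283165  0.00883725  0.0002283  -0.00241114  0.00134176]
```

View pics/w3.png

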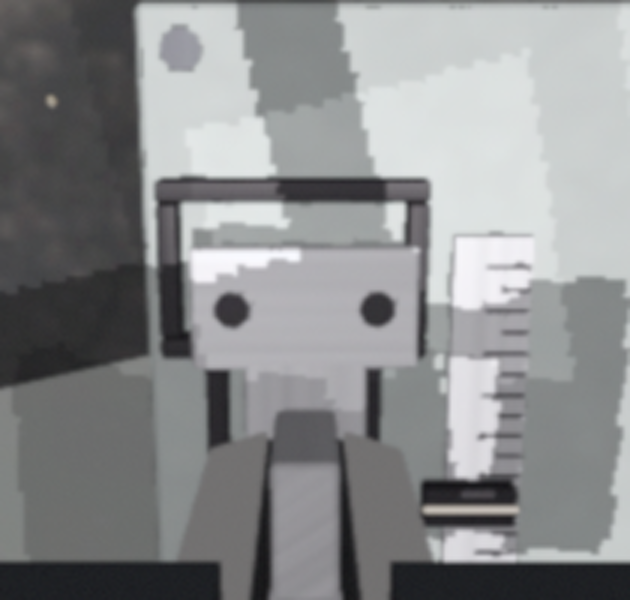

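The crop shows the bracket head end from (191,248) to (420,246), and the bed's outer head wall from (157,180) to (429,180). The rider line is at y≈509.

Run:
```python
from h import *
import pickle
s=pickle.load(open('w3.pkl','rb'))
P=lambda u,v,z=None: px(s,180+u/3,100+v/3,z)
zt=np.median([P(u,v)[2] for u in(270,300,330) for v in (290,310,330)]);print('z',zt,s['cx'])
A,B=P(191,247,zt),P(420,246,zt); C,D=P(157,180,.018),P(429,180,.018)
th=np.radians(5.95); a=np.array([-np.cos(th),-np.sin(th)]); b=np.array([-a[1],a[0]])
br=(A+B)[:2]/2-a*.045; bed=(C+D)[:2]/2-a*.0516
print(br,bed,bed-br,np.linalg.norm(A-B),np.linalg.norm(C-D)); d=A-B; print(np.degrees(np.arctan2(d[1],d[0])),np.degrees(np.arctan2(*(C-D)[1::-1])))
```

```text
z 0.04597650794572916 281.3668233628032
[0.48213466 0.22603119] [0.47892606 0.22306582] [-0.00320861 -0.00296537] 0.043246760809934746 0.05823000002536224
-83.84770305579951 -84.0975915936364
```

>>> step_arm --deltas '[-1,-0.003,-0.002,-0.01,0,-1,0,0,-0.008,0,-1,0,0,0,0,-1,0,0,0,0,-1,0,0,0,0,-1,0,0,0,0]'

```text
time_s: 5.08
tool_pos: [0.4777, 0.2236, 0.0296]
orientation: [-0.162, 3.137, 0.0]
ft_force: [0.0, 0.2, -1.6]
opening: 0.12
grip_force: 29.9
```

>>> step_arm --deltas '[-1,0.001,0.001,-0.005,0,-1,0,0,-0.004,0,-1,0,0,0,0,-1,0,0,0,0,-1,0,0,0,0]'

```text
time_s: 5.5
tool_pos: [0.4785, 0.2245, 0.0204]
orientation: [0.162, -3.137, -0.0]
ft_force: [0.7, 0.8, -1.3]
opening: 0.127
grip_force: 29.9
```

>>> step_arm --deltas '[-1,0,0,-0.002,0,-1,0,0,0,0,-1,0,0,0,0]'

```text
time_s: 5.75
tool_pos: [0.4785, 0.2245, 0.0184]
orientation: [0.162, -3.137, -0.0]
ft_force: [-0.7, 0.5, -1.7]
opening: 0.124
grip_force: 29.9
```

>>> step_arm --deltas '[-0.5,0,0,0,0,-0.5,0,0,0,0,-0.5,0,0,0,0,-0.5,0,0,0,0,-0.5,0,0,0.006,0,-0.5,0,0,0.02,0,-0.5,0,0,0.04,0,-0.5,0,0,0.04,0]'

```text
time_s: 6.42
tool_pos: [0.4771, 0.224, 0.1244]
orientation: [0.162, -3.133, 0.002]
ft_force: [1.0, 0.9, -0.3]
opening: 0.25
grip_force: 0.0
```

>>> step_arm --deltas '[-0.5,-0.03,0,0.03,0,-0.5,-0.03,0.02,0,0,-0.5,0,0,0,0,-0.5,0,0,0,0]'

```text
time_s: 6.75
tool_pos: [0.4186, 0.2453, 0.1554]
orientation: [-0.165, 3.135, 0.001]
ft_force: [-0.8, -0.4, -0.8]
opening: 0.25
grip_force: 0.0
```

Run:
```python
from h import *
import pickle
t=snap('top'); pickle.dump(t,open('t4.pkl','wb')); c=cloud(t)
s=snap('wrist'); pickle.dump(s,open('w4.pkl','wb')); st=robot.observe(); print(st['tool_pos'],st['opening'])
W=s['pixels'][60:420,100:460][...,::-1]; T=t['pixels'][150:270,230:320][...,::-1]
W=cv2.resize(W,(400,400)); T=cv2.resize(T,(300,400),interpolation=cv2.INTER_CUBIC)
cv2.imwrite('pics/w4.png',np.hstack([W,T]))
```

```text
[0.41911921 0.2442942  0.15369273] 0.24274878887899476
```

View pics/w4.png

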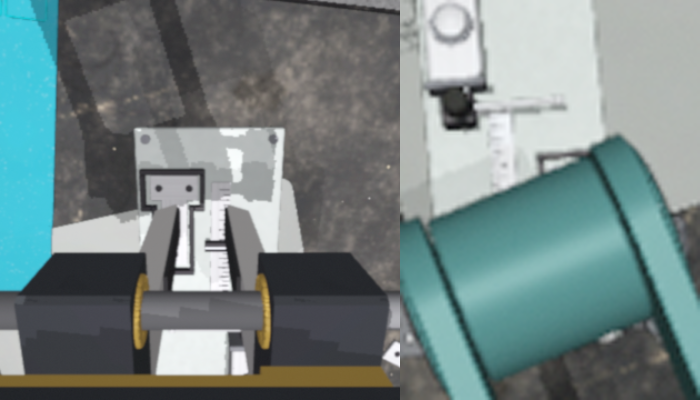

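>>> step_arm --deltas '[-1,0,0,0.02,0,-1,0.03,0.011,0.025,0,-1,0.036,0.0115,0,0,-1,0.036,0.0115,0,0,-1,0.036,0.0115,0,0,-1,0.036,0.0115,0,0,-1,0.036,0.0115,0,0,-1,0,0,0,0]'

```text
time_s: 7.52
tool_pos: [0.6346, 0.3125, 0.1894]
orientation: [0.157, -3.13, 0.005]
ft_force: [-1.1, -0.6, -2.6]
opening: 0.007
grip_force: 0.0
```

>>> step_arm --deltas '[-1,0,0,0,0,-1,0,0,0,0,-1,0,0,0,0]'

```text
time_s: 7.77
tool_pos: [0.6286, 0.3125, 0.1995]
orientation: [-0.161, 3.137, 0.0]
ft_force: [-0.3, -0.3, 0.6]
opening: 0.001
grip_force: 0.0
```

Run:
```python
from h import *
import pickle
s=pickle.load(open('w4.pkl','rb')); c=cloud(s)
# plate z & lug in w4
R=c[210:330,220:290].reshape(-1,3); k=R[(abs(R[:,0]-.478)<.05)&(abs(R[:,1]-.224)<.03)]
print(np.histogram(k[:,2],bins=np.arange(.006,.05,.004)))
hd=c[225:235,240:270,2]; print('head z',np.median(hd))
s=snap('wrist'); pickle.dump(s,open('w5.pkl','wb')); save(s,'w5.png')
st=robot.observe(); print(st['tool_pos'],st['opening'],st['orientation'])
c=cloud(s); m=(c[...,2]>.061)&(c[...,2]<.071)&(abs(c[...,0]-.6155)<.03)&(abs(c[...,1]-.313)<.03)
p=c[m]; print('button',len(p),cv2.minEnclosingCircle((p[:,:2]*1e3).astype(np.float32)),np.median(p[:,2]),p.mean(0))
```

```text
(array([ 854, 1430,  998,  136,    3,    0,    0,    2,    0,    0]), array([0.006, 0.01 , 0.014, 0.018, 0.022, 0.026, 0.03 , 0.034, 0.038,
       0.042, 0.046]))
head z 0.013532347128163119
[0.62843695 0.31261834 0.20045537] 0.007816995952364287 [-1.61600280e-01  3.13596682e+00  9.16155112e-04]
button 436 ((621.2096557617188, 313.1702575683594), 11.84272575378418) 0.06435296484296107 [0.62077786 0.31303369 0.06436178]
```

View pics/w5.png

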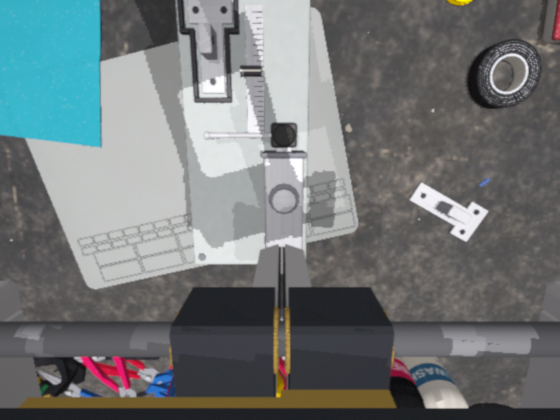

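The w5 view shows the bracket sitting inside the bed walls (head z 13.5 mm). The button is at (284,199), the knob at (284,131) and the rider at (250,70). Next I'll press the button.

>>> step_arm --deltas '[-1,-0.008,0.0005,-0.02,0,-1,0,0,-0.04,0,-1,0,0,-0.04,0,-1,0,0,-0.02,0,-1,0,0,0,0,-1,0,0,0,0,-1,0,0,0,0]'

```text
time_s: 8.4
tool_pos: [0.6221, 0.3141, 0.0828]
orientation: [-0.162, 3.132, 0.003]
ft_force: [0.8, 0.7, 0.8]
opening: 0.004
grip_force: 0.0
```

>>> step_arm --deltas '[-1,-0.001,0,-0.01,0,-1,0,0,-0.007,0,-1,0,0,-0.004,0,-1,0,0,-0.003,0,-1,0,0,0,0,-1,0,0,0,0]'

```text
time_s: 8.9
tool_pos: [0.6215, 0.3142, 0.0587]
orientation: [-0.162, 3.133, 0.003]
ft_force: [-1.6, -0.1, 9.1]
opening: 0.007
grip_force: 4.6
```

>>> step_arm --deltas '[-1,0,0,0,0,-1,0,0,0,0,-1,0,0,0,0,-1,0,0,0,0,-1,0,0,0,0,-1,0,0,0,0]'

```text
time_s: 9.4
tool_pos: [0.6215, 0.3142, 0.0587]
orientation: [-0.162, 3.133, 0.003]
ft_force: [-1.8, -0.3, 10.3]
opening: -0.0
grip_force: 4.6
```

>>> step_arm --deltas '[-1,0,0,0.02,0,-1,0,0,0.04,0,-1,0,0,0.04,0,-1,0,0,0.035,0,-1,0,0,0,0,-1,0,0,0,0,-1,0,0,0,0]'

```text
time_s: 9.98
tool_pos: [0.6198, 0.3134, 0.1892]
orientation: [0.162, -3.136, 0.0]
ft_force: [-0.4, -0.2, -0.5]
opening: 0.003
grip_force: 0.0
```

Run:
```python
from h import *
import pickle
p=pickle.load(open('w5.pkl','rb')); s=snap('wrist'); pickle.dump(s,open('w6.pkl','wb')); print(robot.observe()['tool_pos'])
for q in(p,s):
    c=cloud(q); m=(c[...,2]>.088)&(c[...,2]<.104)&(c[...,0]<.60)&(c[...,0]>.5)&(abs(c[...,1]-.307)<.03)
    k=c[m]; print('knob',len(k),cv2.minEnclosingCircle((k[:,:2]*1e3).astype(np.float32)),np.median(k[:,2]))
save(s,'w6.png',(170,0,340,170),3.5)
```

```text
[0.61925401 0.31318499 0.18760393]
knob 417 ((558.2959594726562, 306.4828186035156), 9.837923049926758) 0.09499191649193794
knob 462 ((537.4160766601562, 304.4679870605469), 9.840149879455566) 0.09497759175373965
```

View pics/w6.png

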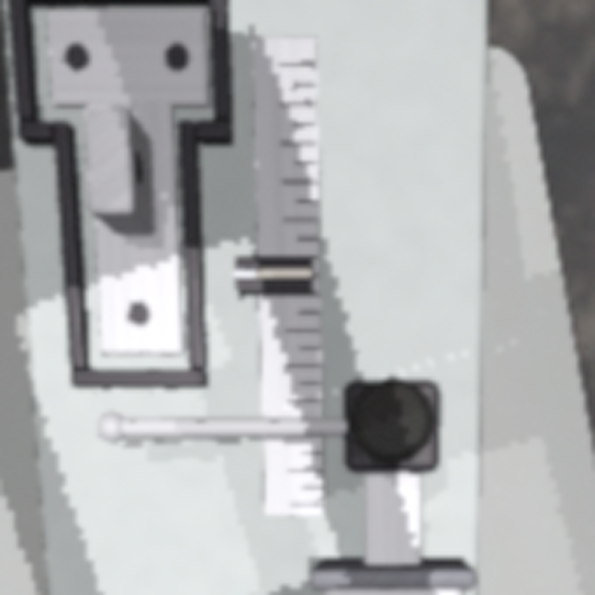

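The crop shows that the arm has sprung out 21 mm: the knob is at (392,420), the feeler at y≈428 and the rider line at (285,272). The pointer isn't obvious, so I'll look for it in the depth and pixel data.

Run:
```python
from h import *
import pickle
th=np.radians(5.95); a=np.array([-np.cos(th),-np.sin(th)]); b=np.array([-a[1],a[0]])
for f,k in(('w5.pkl',(.5583,.3065)),('w6.pkl',(.5374,.3045))):
    s=pickle.load(open(f,'rb')); c=cloud(s); d=c[...,:2]-np.array(k); X=d@a*1e3; Y=d@b*1e3; Z=c[...,2]*1e3
    g=s['pixels'].mean(2)
    print(f,'z / grey; rows X along bed from knob, cols Y left')
    for x in range(24,-25,-3):
        r=[]
        for y in range(8,38,3):
            m=(abs(X-x)<1.6)&(abs(Y-y)<1.6)
            r.append('%3.0f/%3.0f'%(Z[m].mean(),g[m].mean()) if m.any() else '  -    ')
        print('%4d'%x,' '.join(r))
    for n,(u,v) in dict(l1=(170+255/3.5,272/3.5),l2=(170+308/3.5,272/3.5)).items():
        if f=='w6.pkl': q=px(s,u,v,.02); e=q[:2]-np.array(k); print(n,q,e@a,e@b)
```

```text
w5.pkl z / grey; rows X along bed from knob, cols Y left
  24   9/208  10/168  10/146  10/146   9/141  12/150  13/150  13/166  13/199  13/245
  21   9/198  10/148  10/146   9/147   9/140  13/149  12/153  13/173  13/218  13/246
  18   9/192   9/148  10/147  10/147  10/141  12/151  13/154  12/182  12/235  13/247
  15   9/176   9/145   9/146   9/146  10/140  13/145  13/153  12/209  12/245  13/248
  12  32/ 93  27/ 98   9/136  10/145  10/141  12/158  12/162  12/202  13/246  12/248
   9  55/ 48  55/ 57   9/112  10/143  10/140  12/145  12/174  12/217  12/240  13/249
   6  80/ 44  55/ 53   9/110   9/143  11/141  13/149  13/191  13/241  12/249  13/249
   3  94/ 42  55/ 54  36/129  20/140  25/142  26/158  30/204  26/228  28/225  28/222
   0  94/ 42  54/ 78  54/165  54/160  54/163  54/213  54/226  54/225  54/225  54/225
  -3  94/ 42  55/ 55  42/130  31/144  31/144  35/166  31/184  34/187  32/179  34/185
  -6  88/ 46  55/ 59   9/110   9/142   9/146  10/158  10/197  10/211   9/211  10/211
  -9  55/ 56  54/ 65  10/126  10/159   9/163   9/187   9/216   9/213  10/214  10/214
 -12  51/ 90  43/ 98   
[... 1361 characters left out ...]
  13/230  13/249  13/247  13/247
  -9  55/ 54  55/ 57  31/105  10/142  11/141  12/166  12/231  12/247  12/246  12/248
 -12  44/ 96  30/103   9/136  10/145  10/141  13/184  13/230  13/236  12/240  13/248
 -15  29/170   9/147   9/144  10/145  10/150  13/217  13/237  12/248  13/249  13/249
 -18  29/177   9/164   9/158   9/158  10/156  13/229  13/239  13/249  12/249  12/249
 -21  29/177  10/169   9/169  10/170  10/175  12/223  12/238  13/238  13/243  13/249
 -24  29/176   9/169   9/170   9/171  10/188  11/243  12/248  11/242  11/236  11/238
l1 [0.49853732 0.26136818 0.02      ] 0.04312438694927692 0.038870933028640677
l2 [0.49699364 0.27642521 0.02      ] 0.043098930041288674 0.02373499580413601
```

Run:
```python
from h import *
import pickle
s=pickle.load(open('w6.pkl','rb')); print(s['tw'],s['Rw'][:,2],s['f'],s['cx'],s['cy'],robot.observe()['tool_pos'],robot.observe()['orientation'])
```

```text
[0.54868119 0.30552491 0.36792767] [ 0.24596517  0.02437034 -0.96897225] 323.8898517266648 281.3668233628032 216.49493205142633 [0.61925401 0.31318499 0.18760393] [ 1.61681788e-01 -3.13383276e+00  1.85746665e-03]
```

>>> step_arm --deltas '[-0.05,-0.02,-0.002,0,0,-0.05,-0.03,-0.003,0,0,-0.05,-0.03,-0.0035,-0.01,0,-0.05,-0.002,0,-0.025,0,-0.05,0,0,-0.02,0,-0.05,0,0,0,0,-0.05,0,0,0,0,-0.05,0,0,0,0]'

```text
time_s: 10.7
tool_pos: [0.5381, 0.3049, 0.1345]
orientation: [0.162, -3.136, 0.001]
ft_force: [-0.6, -0.9, -0.3]
opening: 0.469
grip_force: 0.0
```

```bash
cat > zm.py <<'E'
from h import *
import pickle,sys
th=np.radians(5.95); a=np.array([-np.cos(th),-np.sin(th)]); b=np.array([-a[1],a[0]])
k=np.array([float(sys.argv[2]),float(sys.argv[3])])
st=robot.observe(); print(st['tool_pos'],st['opening'])
s=snap('wrist'); pickle.dump(s,open(sys.argv[1],'wb')); c=cloud(s); d=c[...,:2]-k; X=d@a*1e3; Y=d@b*1e3; Z=c[...,2]*1e3
g=s['pixels'].mean(2)
for x in range(20,-13,-2):
    r=[]
    for y in range(10,32,2):
        m=(abs(X-x)<1.1)&(abs(Y-y)<1.1)&(Z<60)
        r.append('%3.0f/%3.0f'%(np.median(Z[m]),g[m].mean()) if m.any() else '  -    ')
    print('%4d'%x,' '.join(r))
m=(Z>18)&(Z<30)&(Y>8)&(Y<30)&(abs(X)<20)
v,u=np.nonzero(m); print(m.sum(), X[m].mean() if m.any() else 0, list(zip(u,v,X[m].round(1),Y[m].round(1),Z[m].round(0)))[::max(1,m.sum()//25)])
E
python3 zm.py w7.pkl .5374 .3045
```

```text
[0.53814339 0.30493764 0.13451569] 0.4690047080806961
  20   9/160  10/160  10/159   9/158   9/157   9/157  11/163  12/160  13/141  13/146  13/145
  18   9/159  10/160   9/159   9/158   9/157  10/157  12/143  12/124  13/127  13/127  13/126
  16  10/159   9/159  10/158   9/158   9/158   9/157  12/157  13/146  13/147  13/148  12/150
  14   9/160   9/159  10/158   9/158   9/157   9/151  11/146  13/132  13/132  13/142  13/152
  12  41/ 51  37/ 77   9/158  10/158   9/157   9/148  12/147  12/142  12/143  12/146  13/152
  10  54/ 70  39/ 92   9/157   9/158   9/152   9/137  12/141  12/140  12/144  13/143  12/138
   8  56/ 47  55/ 55  10/143  10/158  10/152   9/135  13/136  12/133  12/132  12/133  12/133
   6  55/ 45  54/ 45  11/135   9/156  10/144  10/134  12/142  12/148  13/148  12/150  12/151
   4  55/ 41  55/ 43  10/121   9/152  10/139   9/131  12/127  13/117  12/118  13/137  14/152
   2  55/ 39  55/ 54  53/114  24/131  25/133  24/129  24/134  52/135  52/136  52/137  53/138
   0  55/ 36  54/ 65  54/129  26/135  26/142  25/140  25/141  54/144  53/145  53/144  54/144
  -2  54/ 32  54/ 52  5
[... 3704 characters left out ...]
at64(24.0)), (np.int64(259), np.int64(215), np.float64(-0.7), np.float64(20.8), np.float64(28.0)), (np.int64(260), np.int64(215), np.float64(-1.4), np.float64(20.1), np.float64(25.0)), (np.int64(261), np.int64(215), np.float64(-1.2), np.float64(19.1), np.float64(26.0)), (np.int64(262), np.int64(215), np.float64(-1.1), np.float64(18.2), np.float64(26.0)), (np.int64(263), np.int64(215), np.float64(-1.1), np.float64(17.3), np.float64(26.0)), (np.int64(264), np.int64(215), np.float64(-1.1), np.float64(16.4), np.float64(26.0)), (np.int64(265), np.int64(215), np.float64(-1.3), np.float64(15.5), np.float64(25.0)), (np.int64(266), np.int64(215), np.float64(-1.4), np.float64(14.6), np.float64(25.0))]
```

The depth map shows the pointer right under the feeler, level with the knob axis (X≈0, z≈24 mm). The marker is about 43 mm further out. Next I'll grip the knob.

>>> step_arm --deltas '[-0.05,0,0,-0.02,0,-0.05,0,0,-0.025,0,-0.05,0,0,-0.015,0,-0.05,0,0,0,0,-0.05,0,0,0,0,-0.05,0,0,0,0]'

```text
time_s: 11.25
tool_pos: [0.5395, 0.3055, 0.0771]
orientation: [-0.162, 3.134, 0.002]
ft_force: [-0.2, 0.2, 0.3]
opening: 0.474
grip_force: 0.0
```

>>> step_arm --deltas '[-0.05,-0.001,-0.001,-0.015,0,-0.05,0,0,0,0,-0.05,0,0,0,0,-1,0,0,0,0,-1,0,0,0,0,-1,0,0,0,0,-1,0,0,0,0,-1,0,0,0,0]'

```text
time_s: 11.92
tool_pos: [0.5373, 0.3051, 0.0607]
orientation: [-0.162, 3.136, 0.003]
ft_force: [-0.7, 2.8, 0.7]
opening: 0.206
grip_force: 30.0
```

>>> step_arm --deltas '[-1,0,0,0,0,-1,0,0,0,0,-1,0,0,0,0]'

```text
time_s: 12.17
tool_pos: [0.5373, 0.305, 0.0607]
orientation: [-0.162, 3.136, 0.003]
ft_force: [0.1, 3.6, 2.4]
opening: 0.206
grip_force: 30.0
```

>>> step_arm --deltas '[-1,-0.005,-0.0005,0,0,-1,-0.008,-0.0008,0,0,-1,-0.008,-0.0008,0,0,-1,-0.008,-0.0008,0,0,-1,-0.006,-0.0006,0,0,-1,0,0,0,0,-1,0,0,0,0,-1,0,0,0,0]'

```text
time_s: 12.83
tool_pos: [0.5022, 0.3013, 0.0607]
orientation: [-0.162, 3.135, 0.003]
ft_force: [1.4, 6.0, 3.4]
opening: 0.204
grip_force: 30.0
```

Run:
```python
from h import *
import pickle
th=np.radians(5.95); a=np.array([-np.cos(th),-np.sin(th)]); b=np.array([-a[1],a[0]])
st=robot.observe(); k=np.array(st['tool_pos'][:2]); print(st['tool_pos'],st['ft_force'],st['opening'])
s=snap('wrist'); pickle.dump(s,open('w8.pkl','wb')); c=cloud(s); d=c[...,:2]-k; X=d@a*1e3; Y=d@b*1e3; Z=c[...,2]*1e3
m=(Z>20)&(Z<29)&(Y>13)&(Y<24)&(abs(X)<6); v,u=np.nonzero(m)
print('pointer',m.sum(),X[m].mean(),X[m].min(),X[m].max(),'v',v.min(),v.max(),'u',u.min(),u.max())
m=(Z>17.5)&(Z<23)&(Y>20)&(Y<45)&(X>0)&(X<25); v,u=np.nonzero(m); print('rider',m.sum(),X[m].mean(),X[m].min(),X[m].max(),v.min(),v.max(),u.min(),u.max())
save(s,'w8.png',(200,130,300,230),6)
```

```text
[0.50218791 0.30132329 0.06070239] [1.37744722 6.00598707 3.41337802] 0.20355890594366702
pointer 54 0.47320548113365063 -1.1986101310155965 1.7184418502013554 v 237 241 u 250 260
rider 432 8.03869591585602 1.2187694326481477 13.186855161918134 219 237 219 253
```

View pics/w8.png

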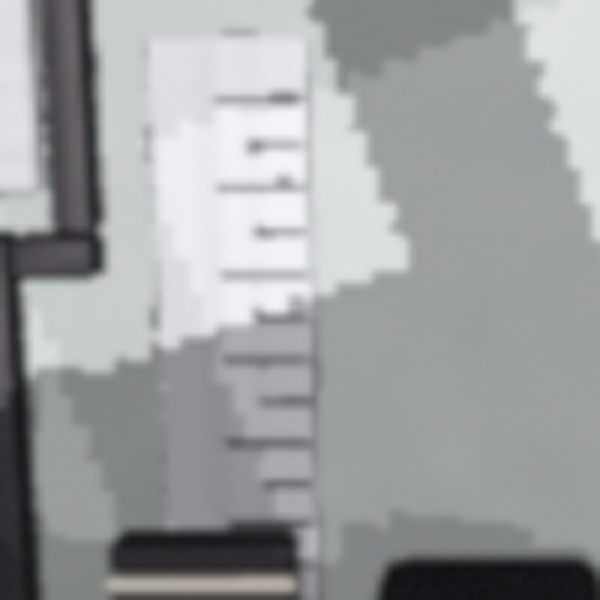

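The crop shows the rider's white line at crop y≈584, which is pixel row 227.3, with its right end at u≈249. The pointer sits just below at rows 237–241. From here I'll use sub-pixel profiles.

Run:
```python
from h import *
import pickle
s=pickle.load(open('w8.pkl','rb')); c=cloud(s); g=s['pixels'].mean(2)
print('u 222 232 242 248 | 251 253 255 257 259  grey(z)')
for v in range(222,247): print(v,[int(g[v,u]) for u in(222,232,242,248)],[(int(g[v,u]),int(c[v,u,2]*1e3)) for u in(249,251,253,255,257,259,262)])
th=np.radians(5.95); a=np.array([-np.cos(th),-np.sin(th)]); k=np.array([.50219,.30132])
for n,u,v,z in(('line',240,227.3,.02),('p236.5',252,236.5,.024),('p241.5',252,241.5,.024)): print(n,(px(s,u,v,z)[:2]-k)@a)
```

```text
u 222 232 242 248 | 251 253 255 257 259  grey(z)
222 [43, 43, 44, 50] [(98, 18), (165, 10), (145, 8), (155, 9), (136, 9), (132, 9), (132, 9)]
223 [44, 44, 46, 43] [(73, 17), (137, 13), (136, 8), (148, 9), (133, 8), (132, 9), (131, 7)]
224 [45, 45, 49, 43] [(67, 18), (123, 12), (123, 11), (136, 11), (133, 9), (132, 9), (130, 8)]
225 [77, 78, 86, 79] [(82, 17), (136, 11), (121, 9), (132, 8), (131, 9), (131, 9), (127, 9)]
226 [139, 140, 149, 134] [(107, 18), (142, 12), (122, 9), (132, 9), (132, 9), (132, 9), (121, 9)]
227 [171, 171, 173, 158] [(121, 18), (142, 12), (121, 8), (131, 9), (131, 9), (132, 9), (117, 239)]
228 [138, 139, 139, 127] [(105, 17), (142, 11), (118, 8), (131, 10), (131, 8), (131, 9), (111, 9)]
229 [77, 77, 76, 69] [(76, 19), (132, 11), (117, 9), (131, 9), (131, 9), (131, 9), (102, 10)]
230 [44, 44, 42, 39] [(56, 18), (107, 13), (111, 11), (129, 9), (131, 9), (131, 9), (94, 9)]
231 [43, 41, 41, 44] [(75, 19), (127, 12), (117, 11), (130, 8), (130, 9), (131, 9), (80, 32)]
232 [47, 49, 49, 70] [(104, 19), (144, 11), (123, 11), (131, 10), (131, 9), (131, 8), (72, 38)]
233
[... 784 characters left out ...]
25), (32, 54)]
241 [131, 144, 145, 144] [(144, 11), (146, 25), (145, 26), (145, 25), (145, 25), (137, 25), (35, 54)]
242 [132, 144, 134, 133] [(133, 12), (135, 11), (135, 11), (139, 10), (139, 9), (133, 8), (36, 54)]
243 [131, 145, 100, 99] [(99, 12), (103, 12), (118, 11), (132, 10), (132, 9), (124, 8), (55, 54)]
244 [130, 146, 120, 118] [(118, 13), (120, 12), (116, 12), (129, 9), (127, 9), (120, 9), (85, 60)]
245 [131, 145, 142, 141] [(140, 12), (140, 12), (119, 13), (123, 8), (117, 62), (112, 62), (93, 62)]
246 [132, 146, 147, 143] [(141, 11), (138, 13), (117, 64), (114, 63), (111, 65), (110, 64), (88, 63)]
line 0.00760661099612723
p236.5 0.0020864697001673083
p241.5 -0.0015885402951740756
```

>>> step_arm --deltas '[-1,-0.003,-0.0003,0,0,-1,-0.003,-0.0003,0,0,-1,-0.0016,-0.0002,0,0,-1,0,0,0,0,-1,0,0,0,0,-1,0,0,0,0,-1,0,0,0,0,-1,0,0,0,0]'

```text
time_s: 13.55
tool_pos: [0.495, 0.3005, 0.0607]
orientation: [-0.162, 3.135, 0.003]
ft_force: [2.6, 5.1, 2.9]
opening: 0.209
grip_force: 30.0
```

Run:
```python
from h import *
import pickle
s=snap('wrist'); pickle.dump(s,open('w9.pkl','wb')); c=cloud(s); g=s['pixels'].mean(2)
st=robot.observe(); print(st['tool_pos'],st['ft_force'],st['opening'],st['grip_force'])
for v in range(230,250): print(v,[int(g[v,u]) for u in(222,232,240,244,247)],[(int(g[v,u]),int(c[v,u,2]*1e3)) for u in(249,251,253,255,257,259)])
th=np.radians(5.95); a=np.array([-np.cos(th),-np.sin(th)]); k=np.array(st['tool_pos'][:2])
for v in range(234,244): print(v,*[round(1e3*(px(s,250,v,z)[:2]-k)@a,2) for z in(.02,.024,.025)])
```

```text
[0.49495421 0.30052628 0.06066976] [1.16817641 5.09943498 3.1514044 ] 0.20712226905326667 30.000652290182188
230 [30, 30, 32, 31, 30] [(73, 16), (142, 12), (119, 9), (132, 9), (132, 9), (131, 9)]
231 [39, 40, 40, 42, 40] [(72, 18), (142, 12), (121, 10), (133, 10), (131, 9), (132, 9)]
232 [43, 44, 45, 43, 42] [(60, 18), (131, 12), (122, 10), (132, 9), (132, 9), (132, 10)]
233 [43, 43, 43, 43, 42] [(47, 18), (108, 13), (119, 10), (132, 9), (132, 9), (131, 8)]
234 [48, 45, 48, 48, 47] [(58, 19), (129, 11), (121, 10), (132, 9), (132, 10), (131, 9)]
235 [86, 86, 96, 96, 97] [(89, 18), (136, 10), (120, 12), (132, 8), (131, 10), (130, 9)]
236 [148, 148, 158, 158, 159] [(130, 19), (130, 13), (114, 12), (124, 9), (124, 8), (123, 10)]
237 [170, 170, 172, 172, 171] [(131, 19), (108, 22), (104, 22), (111, 23), (112, 23), (110, 23)]
238 [123, 123, 123, 123, 122] [(97, 17), (118, 25), (122, 25), (128, 24), (129, 23), (126, 24)]
239 [59, 60, 59, 59, 57] [(77, 17), (138, 24), (142, 26), (144, 25), (144, 24), (136, 26)]
240 [42, 42, 40, 41, 39] [(80, 18), (142, 25), (147, 24), (147, 25), (146, 25), (
[... 362 characters left out ...]
29, 9), (121, 9)]
245 [132, 144, 144, 139, 134] [(128, 12), (117, 11), (116, 11), (124, 8), (118, 61), (113, 61)]
246 [132, 145, 144, 129, 107] [(99, 12), (88, 12), (108, 64), (114, 63), (112, 62), (110, 64)]
247 [131, 144, 144, 139, 128] [(117, 12), (104, 65), (109, 65), (110, 64), (110, 65), (109, 67)]
248 [131, 145, 143, 140, 126] [(115, 67), (110, 67), (109, 66), (110, 66), (110, 67), (110, 67)]
249 [126, 137, 137, 127, 114] [(110, 68), (110, 68), (109, 68), (110, 68), (109, 68), (109, 68)]
234 2.64 3.9 4.22
235 1.89 3.17 3.49
236 1.15 2.44 2.77
237 0.4 1.71 2.04
238 -0.34 0.98 1.31
239 -1.09 0.24 0.58
240 -1.84 -0.49 -0.15
241 -2.59 -1.23 -0.89
242 -3.34 -1.97 -1.62
243 -4.1 -2.71 -2.36
```

>>> step_arm --deltas '[-1,-0.0005,0,0,0,-1,0,0,0,0,-1,0,0,0,0,-1,0,0,0,0,-1,0,0,0,0,-1,0,0,0,0]'

```text
time_s: 14.1
tool_pos: [0.4946, 0.3005, 0.0607]
orientation: [-0.162, 3.135, 0.003]
ft_force: [0.6, 6.1, 2.5]
opening: 0.205
grip_force: 30.0
```

Run:
```python
from h import *
s=snap('wrist'); g=s['pixels'].mean(2)
st=robot.observe(); print(st['tool_pos'],st['ft_force'],st['opening'],st['grip_force'],st['time_s'])
a=np.clip(g[233:241,220:247].mean(1)-45,0,None); lv=(a*np.arange(233,241)).sum()/a.sum()
print('line row',lv); print([int(x) for x in g[234:245,251:258].mean(1)])
t=np.radians(5.95); A=np.array([-np.cos(t),-np.sin(t)]); k=np.array(st['tool_pos'][:2])
print('line X',1e3*(px(s,248,lv,.02)[:2]-k)@A)
```

```text
[0.49456404 0.30051412 0.0606703 ] [2.39614626 5.10476999 2.50725086] 0.20691924108631113 30.000574284349568 14.15
line row 237.32398169185683
[124, 129, 124, 110, 127, 143, 146, 145, 141, 135, 132]
line X 0.15430584072384557
```

```bash
python3 -c "
from cell import robot; print(robot.sign_off())"
```

```text
the job is handed in; nothing more can be done
None
```

The job is handed in: the bracket lies flat in the bed and has been let go, the lock was pressed and the gauge arm sprang free, and the gripper still holds the knob with the pointer within about half a millimetre of the marker by my measurement.

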